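# Space the divider plates of a drying rack with a spacer gauge

## Robot

A 7-joint arm with a two-finger parallel gripper is mounted at the origin on the work surface. World frame = base frame: x ahead of the robot, y to its left, z up, the work surface at z = 0. Lengths are in mm, angles in degrees, forces in N, time in s.
With the tool pointing down it reaches from about 400 to 850 mm from the base axis. Payload 4.5 kg.
Tool frame: the origin (TCP) lies at the very end of the fingers, on their centre line; the grasp point (between the pads) lies robot.hold_point_z behind it (robot.hold_point_z is the distance from the TCP to the grasp point, in mm); z points along the fingers, y is the line along which they close (so a half turn about z gives the same grasp; the last joint's range is limited). The gripper opens to 88 mm and grips with 3 to 60 N. Pads are 18 mm wide; open, the fingers measure 123 mm over their backs; the gripper's body (75 mm by 187 mm) begins 45 mm behind the grasp point.
Start: joints at [78.083, 39.483, -11.15, 89.685, 9.013, 51.709, -12.324], TCP at [149.685, -606.834, 238.743] pointing down, gripper open.
Joint ranges: [-172.22, 172.22], [-26.19, 119.32], [-84.43, 86.54], [7.71, 146.69], [-57.33, 237.33], [2.42, 119.75], [-152.13, 152.13]. Speed limits (degrees/s): [147.25, 147.25, 180, 180, 180, 180, 180].

## Interface

Orientations are given as [roll, pitch, yaw] about the fixed x, y, z axes, in that order (R = Rz(yaw) Ry(pitch) Rx(roll)).
In Python, from station import robot gives the robot as it stands.
- The arm moves only by the tool jog_arm, never from a script. Its argument "series" is one flat list of numbers, 7 for each row, row after row: the turn, a rotation vector about the tool's x, y, z in fractions of the full range, 1 being pi rad, then the shift along the tool's x, y, z in normalised numbers (1 is 600 mm), then the finger opening in mm, from 0 to 88.1. A call has exactly 8 rows; each row is the pose to reach, as a shift and turn from the pose commanded when the call began, along the tool's axes at that moment; what a row does not reach only later rows make up. A row lasts 1/10 s, in which the tool goes at most 50 mm and 8.59 degrees, less where a joint would pass 70% of its speed; a pose out of reach is approached as far as the arm can. Shift and turn numbers lie between -1 and 1, and a call with a number outside is refused. A call with a gripper value outside its range is refused whole. The fingers move at their own pace and stop on an object; "newtons" is the grip in N (left out, the last holds). Time passes only in rows, so rows that repeat a pose let the fingers close, or fill a call up. It gives the time, the measured TCP pose, the force, the opening and the grip force at its end, in the units of the state.
- robot.read_state(): the state, without advancing time (a new reading comes with each control period).
- robot.capture(name): name is "scene" or "top"; returns a dict with "color" (400x640x3 uint8, red, green, blue), "fx", "fy", "cx", "cy" (pixels), "distortion" ([k1, k2, p1, p2, k3] as OpenCV has them; the pictures are not rectified), "R" (3x3) and "t" (3): a world point X has camera coordinates R X + t. Camera axes: x right, y down, z forward; pixel columns grow to the right and rows downward; lengths in mm; the calibration is good to about 2 mm. A picture is of the moment at which its call begins. There is no depth.
- robot.close_job(): hands the job in; it is judged then, once.
The state is a dict: "time": time; "joint_positions": joint angles; "dq": joint speeds; "joint_torque": joint torques, N m; "eef_pos": TCP position; "tcp_rot": TCP orientation; "contact_force": force on the tool from outside, world axes, zero at the start; "moment": the same for the moment, N m; "width": finger opening in mm; "grip_force": force on a finger pad.
Only numpy, scipy, OpenCV 4.12 (cv2) and the standard library are available. Lean on these libraries where they do the work, as an engineer would, in place of code of your own. Each camera call takes 0.05 s, during which the arm holds its last target. There are 200 camera calls.

## Task

Take the orange spacer gauge from its green mat and set the three blue divider plates of the drying rack to equal gaps, one gauge apart: starting at the grey fixed stop and working outward, drop the gauge over each plate in turn and draw the plate along with the gauge's lip until you feel the foot's rubber pad bear lightly, with only a few newtons, on the stop or on the plate just set, never shoving that one along. Then stand the gauge upright back on its mat and let go, leaving the other things on the bench alone.

Things in the scene. Friction and masses are not known exactly. Their poses are not given: they have to be found in the camera images.
- rack: white drying rack fixed to the bench; origin at the centre of its underside. Base 120 (x) x 240 (y) x 12 mm. A grey upright fixed stop (100 x 14 mm, top at 70 mm over the bench) stands at its -y end, a low grey cheek (top at 38 mm) at its +y end; two steel rods 70 mm apart run along the rack's y, tops at 30 mm. The three plates slide along the rack's y.
- stop: the grey fixed stop; origin at the middle of the top edge of its inner face, 80 mm to -y and 70 mm up from the rack's origin; axes as the rack's. Plates lie on its +y side. The stop does not give.
- plate1: blue divider plate nearest the stop, 100 (x) x 8 (y) x 55 mm (z), upright across the rack; origin at the centre of its underside, 15 mm above the bench; top edge 70 mm above the bench. Axes as the rack's. Slides only along the rack's y, slides steadily at about 9 N and stays where left. Set right, it stands 24 to 32 mm clear of the stop, as the gauge has it.
- plate2: the next blue divider plate, the same as plate1. Set right, it stands as far clear of plate1 as plate1 of the stop.
- plate3: the outermost blue divider plate, the same as plate1. Set right, it stands as far clear of plate2.
- gauge: loose orange spacer gauge, about 140 g, standing on the mat; origin at the centre of its underside, z up. Along its y: foot with pad on the -y side up to -1 mm, open slot from -1 to +13, hook lip from +13 to +19; foot and lip are 50 mm long (x), 30 mm high, bridged by an orange slab from 30 to 38 mm. On top a black grip fin 32 (x) x 16 (y) mm, 38 to 74 mm high, centred.
- foot: the gauge's foot, part of it; same origin and axes as the gauge. Orange block from -17 to -1 mm in y; a dark rubber pad 46 x 24 mm on its outer (-y) face is screwed out so that its face lies somewhere from -19 to -27 mm: fixed in a run, not reported. In use it looks to the stop. Pad's face to lip's inner face = gap + 8 mm plate. Press it with 2 to 5 N, never over 8.
- gauge_grip (a point): grip point in the black fin, 60 mm above the gauge's origin; pinch the fin across the gauge's y. Axes as the gauge's.
- gauge_slot (a point): middle of the slot's mouth, 6 mm to +y of the gauge's origin, at its underside. The slot is 14 mm wide, so an 8 mm plate's top edge enters from below with 3 mm to spare each side, at most 30 mm deep. Drawing to -y brings the lip onto the plate; back off 1.5 mm to +y before lifting.
- mat: green square mat 130 x 130 x 3 mm fixed on the bench; origin at the centre of its underside. The gauge's home.
- amber_jar: the amber jar, loose, a bystander; origin at the centre of its underside; 60 mm across, 85 mm high
- beaker: the white beaker, loose, a bystander; origin at the centre of its underside; 70 mm across, 85 mm high
- carton: the green carton, loose, a bystander; origin at the centre of its underside; 80 (x) x 140 (y) x 60 mm
Things that resemble listed ones, but are neither listed nor needed, are in the scene too. Of the things that look like the gauge, take the one that is farthest to the robot's right at the start. Of the things that look like the mat, the smaller one is meant.

How it is judged:
By the outcome, as a careful person would: the job done as asked, in the order asked, and still so for the second after the job is handed in, with the robot touching nothing.
It also fails if it takes over 72 s, if anything falls off the work surface, if the arm or the gripper's body presses on something with over 40 N, if the wrist force passes 120 N, or if a joint passes its speed limit or range.

## Working session

There is one attempt and no reset: what is moved stays moved. The work goes in short steps, Python scripts to look and compute and a tool call to move; the robot and the scene stay as the last step left them, time stands still between calls to the robot, and variables do not carry over. Pictures are saved under pics/ and viewed, at most 10 in all, crops included, and the job is handed in when it is done.

Besides the shell and the picture viewer there is one more tool, called as name(argument=value, ...) on one line, values as JSON. jog_arm: Moves the arm, as the interface text tells. Its arguments: {"type":"object","properties":{"series":{"type":"array"},"newtons":{"type":"number"}},"required":["series"]}

```bash
mkdir -p pics; ls; cat > h.py <<'E'
import numpy as np, cv2
from station import robot
def cap(n,f=None):
    c=robot.capture(n)
    if f: cv2.imwrite('pics/'+f,cv2.cvtColor(c['color'],cv2.COLOR_RGB2BGR))
    return c
def K(c): return np.array([[c['fx'],0,c['cx']],[0,c['fy'],c['cy']],[0,0,1.]]),np.array(c['distortion'],float)
def ray(c,uv,z):
    k,d=K(c); p=cv2.undistortPoints(np.array(uv,float).reshape(-1,1,2),k,d)[:,0]
    R=np.array(c['R']);t=np.array(c['t']).ravel()
    o=-R.T@t; v=np.c_[p,np.ones(len(p))]@R
    return o+v*((z-o[2])/v[:,2])[:,None]
def proj(c,X):
    k,d=K(c); return cv2.projectPoints(np.array(X,float).reshape(-1,3),cv2.Rodrigues(np.array(c['R'],float))[0],np.array(c['t'],float).ravel(),k,d)[0][:,0]
E
python3 - <<'E'
from h import *
a=cap('scene','s0.png');b=cap('top','t0.png')
for c in(a,b): print(c['fx'],c['distortion'],np.round(-np.array(c['R']).T@np.array(c['t']).ravel()))
s=robot.read_state();print({k:np.round(v,3) for k,v in s.items()},robot.hold_point_z)
E
```

```text
pics
376.2734448180744 [-0.03333789  0.          0.          0.          0.        ] [1075.  254.  675.]
384.8929823301242 [0.02605917 0.         0.         0.         0.        ] [447.  62. 978.]
{'time': np.float64(0.1), 'joint_positions': array([ 78.084,  39.528, -11.147,  89.736,   9.013,  51.711, -12.323]), 'dq': array([-0.102, -0.026, -0.001, -0.188, -0.07 , -0.051, -0.078]), 'joint_torque': array([-2.0000e-03, -5.2850e+01, -1.2710e+00, -1.5384e+01, -5.3000e-02,
        2.0000e-03,  0.0000e+00]), 'eef_pos': array([ 149.491, -606.293,  238.01 ]), 'tcp_rot': array([-1.79908e+02,  6.00000e-03,  1.38600e+01]), 'contact_force': array([ 0.401,  0.363, -0.051]), 'moment': array([ 0.007, -0.014, -0.   ]), 'grip_force': np.float64(0.0), 'width': np.float64(87.978)} 18.700000000000003
```

View pics/s0.png

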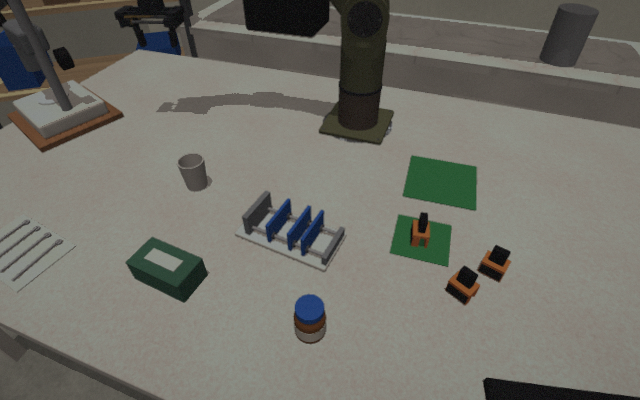

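View pics/t0.png

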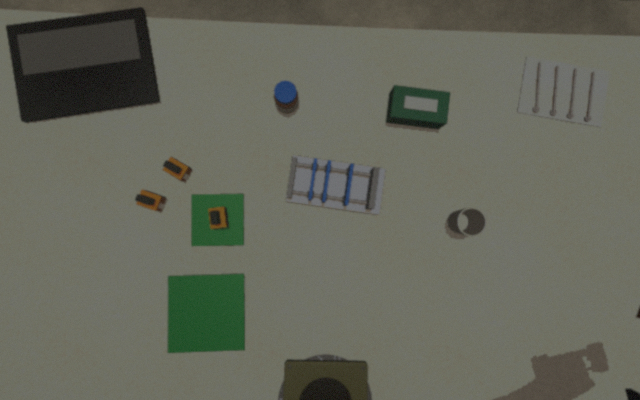

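The three gauge lookalikes in the top view are at (218,218) on the mat, (177,168) and (150,200). The top camera's up is +x and its left is the robot's left, so the one at (218,218) is farthest to the robot's right and is the one meant. The mat under it, at (218,219), is smaller than the other at (206,312). The rack's stop is at (374,188), and plates 1, 2 and 3 are at x of about 348, 326 and 312. I'll confirm with an enlarged crop and measure.

```bash
cat > m.py <<'E'
from h import *
a=cap('scene');b=cap('top')
A=a['color'];B=b['color']
u=lambda I,x,y,w,h,s:cv2.resize(I[y:y+h,x:x+w],None,fx=s,fy=s,interpolation=cv2.INTER_CUBIC)
im=np.vstack([np.hstack([u(B,185,185,66,66,6),u(A,380,205,66,66,6)]),np.hstack([u(B,275,145,132,66,6)])])
cv2.imwrite('pics/c1.png',cv2.cvtColor(cv2.resize(im,None,fx=.75,fy=.75),cv2.COLOR_RGB2BGR))
hsv=cv2.cvtColor(B,cv2.COLOR_RGB2HSV)
def blobs(m,amin):
    n,l,s,ce=cv2.connectedComponentsWithStats(m.astype(np.uint8)*255)
    for i in range(1,n):
        if s[i,4]>=amin: yield np.argwhere(l==i)[:,::-1].astype(np.float32)
def rect(P,z):
    W=ray(b,P,z)[:,:2].astype(np.float32); r=cv2.minAreaRect(W)
    return np.round(W.mean(0),1),[np.round(x,1) for x in r]
H,S,V=hsv[...,0].astype(int),hsv[...,1],hsv[...,2]
for n,m,z,k in(('green',(H>45)&(H<80)&(S>120)&(V>40),3,400),('blue',(H>100)&(H<125)&(S>90),70,20),('orange',(H>5)&(H<22)&(S>140),38,20)):
    for P in blobs(m,k): print(n,P.mean(0).round(1),len(P),*rect(P,z))
E
python3 m.py
```

```text
green [216.5 220.6] 1779 [441.5 284.4] [array([444.2, 282. ]), array([123.3, 121.7]), np.float64(2.1)]
green [205.8 313. ] 5509 [213.3 300.9] [array([214.1, 300. ]), array([180.9, 180.6]), np.float64(2.8)]
blue [285.   91.8] 381 [752.5 119.2] [array([752.1, 119.1]), array([53.1, 47.6]), np.float64(1.7)]
blue [312.4 178.5] 114 [547.   48.1] [array([546.1,  48.1]), array([ 8.1, 96.6]), np.float64(83.5)]
blue [326.  181.2] 131 [541.6  15.7] [array([542.4,  15.3]), array([ 8.4, 96.7]), np.float64(83.3)]
blue [348.4 184.3] 147 [535.8 -37.7] [array([536.7, -37.9]), array([ 9.4, 96.8]), np.float64(82.9)]
orange [177.  168.6] 195 [564.7 375.7] [array([565. , 378.4]), array([50.7, 35.1]), np.float64(60.5)]
orange [150.7 199.8] 192 [487.2 434.4] [array([487.1, 438.1]), array([50.2, 35.4]), np.float64(72.8)]
orange [219.6 217.3] 183 [449.6 269.4] [array([449.3, 274.1]), array([48.1, 37. ]), np.float64(9.4)]
```

View pics/c1.png

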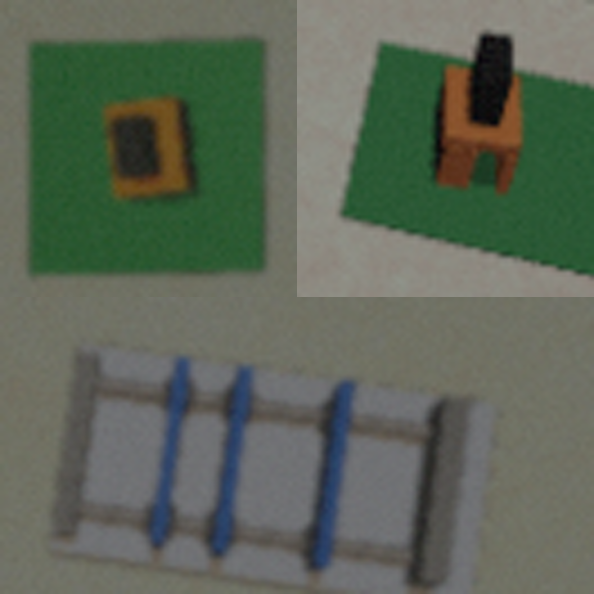

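The crop confirms it. The gauge is on the small mat with its dark pad on the robot's right (-y) and its thin lip on the left. The plates and the stop (grey bar, right) are clear. The fin's top is at about (213.3,217.5) in the top view.

```bash
cat > plan.py <<'E'
import sys
from h import *
from scipy.spatial.transform import Rotation as Ro
def st():
    s=robot.read_state(); return s,np.array(s['eef_pos']),Ro.from_euler('xyz',s['tcp_rot'],degrees=True)
def to(p,yaw,p0=None,R0=None):
    if p0 is None:_,p0,R0=st()
    T=Ro.from_euler('xyz',[180,0,yaw],degrees=True)
    return np.round((R0.inv()*T).as_rotvec(),4),np.round(R0.inv().apply(np.array(p)-p0),1)
E
python3 - <<'E'
from plan import *
b=cap('top')
print(ray(b,[[213.3,217.5]],74),ray(b,[[215,217.5]],74))
# slab corners z=38 from crop
cr=np.array([[105,106],[178,98],[188,190],[115,198]])/4.5+185
W=ray(b,cr,38);print(W.round(1),W.mean(0))
# stop top face corners: crop x:4.5 scale, offset (275,145), y from 297
cr=np.array([[443,400],[470,400],[440,584],[413,584]])/4.5+np.array([275,145-66])
print(cr,ray(b,cr,70).round(1))
for p,y in(([500,-200,240],10),([450,274,200],8)): print(to(p,y))
E
```

```text
[[448.69724358 275.88301502  74.        ]] [[448.7993894  271.98184349  74.        ]]
[[470.  297.1  38. ]
 [475.4 258.5  38. ]
 [426.2 251.3  38. ]
 [420.9 289.8  38. ]] [448.13398451 274.17368831  38.        ]
[[373.44444444 167.88888889]
 [379.44444444 167.88888889]
 [372.77777778 208.77777778]
 [366.77777778 208.77777778]] [[ 576.8  -96.5   70. ]
 [ 577.3 -110.9   70. ]
 [ 479.3  -96.9   70. ]
 [ 478.9  -82.6   70. ]]
(array([-0.0008,  0.    ,  0.0673]), array([ 437.6, -310.8,   -1.4]))
(array([-0.0008,  0.    ,  0.1022]), array([ 502.5, -783. ,   39. ]))
```

Units first: shifts go in shares of 600 mm and turns go in shares of pi rad. So 440 mm / 600 = 0.7333, -310 mm / 600 = -0.5167, 0.1 rad / 3.1416 = 0.0318.

jog_arm(series=[0, 0, 0.0318, 0.7333, -0.5167, 0, 88, 0, 0, 0.0318, 0.7333, -0.5167, 0, 88, 0, 0, 0.0318, 0.7333, -0.5167, 0, 88, 0, 0, 0.0318, 0.7333, -0.5167, 0, 88, 0, 0, 0.0318, 0.7333, -0.5167, 0, 88, 0, 0, 0.0318, 0.7333, -0.5167, 0, 88, 0, 0, 0.0318, 0.7333, -0.5167, 0, 88, 0, 0, 0.0318, 0.7333, -0.5167, 0, 88], newtons=40)

```text
time: 1.05
eef_pos: [413.1, -303.2, 238.9]
tcp_rot: [180.0, -0.0, 8.1]
contact_force: [0.7, -0.1, 0.0]
width: 88.1
grip_force: 0.0
```

```bash
python3 -c "
from plan import *
print(st()[0]['time'],st()[1],st()[0]['tcp_rot'],to([449,274.5,150],8.3))"
```

```text
1.05 [ 413.09992294 -303.22560944  238.85550975] [ 1.79982045e+02 -1.50616364e-02  8.11903512e+00] (array([ 0.0003, -0.0003, -0.0032]), array([ 117.1, -566.9,   88.7]))
```

In the tool's units: -567 mm / 600 = -0.945, 117 mm / 600 = 0.195.

jog_arm(series=[0, 0, 0, 0.195, -0.945, 0, 88, 0, 0, 0, 0.195, -0.945, 0, 88, 0, 0, 0, 0.195, -0.945, 0, 88, 0, 0, 0, 0.195, -0.945, 0, 88, 0, 0, 0, 0.195, -0.945, 0, 88, 0, 0, 0, 0.195, -0.945, 0, 88, 0, 0, 0, 0.195, -0.945, 0, 88, 0, 0, 0, 0.195, -0.945, 0, 88])

```text
time: 1.85
eef_pos: [436.6, 96.5, 238.9]
tcp_rot: [180.0, -0.0, 8.1]
contact_force: [0.8, -0.7, -0.4]
width: 87.9
grip_force: 0.0
```

```bash
python3 -c "
from plan import *
print(st()[1],st()[0]['tcp_rot'],to([449,274.5,150],8.3))"
```

```text
[436.59775105  96.4940052  238.89628612] [ 1.79995452e+02 -3.66285789e-02  8.12840122e+00] (array([ 0.0001, -0.0006, -0.003 ]), array([  37.4, -174.5,   88.9]))
```

In the tool's units: -174.5 mm / 600 = -0.2908, 37.4 mm / 600 = 0.0623.

jog_arm(series=[0, 0, 0, 0.0167, -0.075, 0, 88, 0, 0, 0, 0.0333, -0.15, 0, 88, 0, 0, 0, 0.0467, -0.2167, 0.0333, 88, 0, 0, 0, 0.06, -0.28, 0.075, 88, 0, 0, 0, 0.0623, -0.2908, 0.125, 88, 0, 0, 0, 0.0623, -0.2908, 0.1483, 88, 0, 0, 0, 0.0623, -0.2908, 0.1483, 88, 0, 0, 0, 0.0623, -0.2908, 0.1483, 88])

```text
time: 2.65
eef_pos: [449.2, 272.2, 149.9]
tcp_rot: [180.0, -0.0, 8.1]
contact_force: [0.5, -0.0, 0.3]
width: 88.0
grip_force: 0.0
```

```bash
python3 -c "
from plan import *
b=cap('top','t1.png')
print(st()[1],st()[0]['tcp_rot'],to([449,274.5,45],8.3))
I=b['color'][150:290,140:300];cv2.imwrite('pics/c2.png',cv2.cvtColor(cv2.resize(I,None,fx=3,fy=3),cv2.COLOR_RGB2BGR))"
```

```text
[449.5948563  272.30894422 150.47735675] [-1.79982002e+02 -6.85897246e-02  8.08171934e+00] (array([-0.0003, -0.0012, -0.0038]), array([ -0.4,  -2.2, 105.5]))
```

View pics/c2.png

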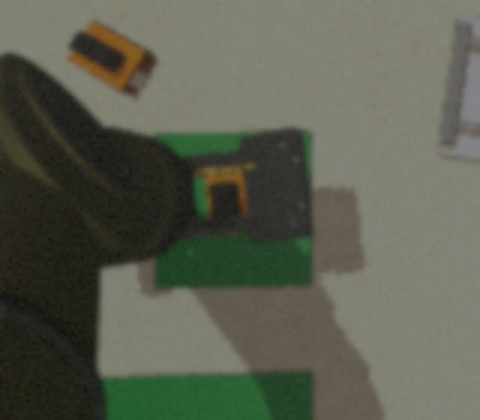

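The picture shows the open fingers straddling the gauge on its mat, around (225,200) in the crop, with no obstruction. I'll descend and close.

In the tool's units: 105 mm / 600 = 0.175, 95 mm / 600 = 0.1583.

jog_arm(series=[0, 0, 0, 0, -0.0033, 0.0583, 88, 0, 0, 0, 0, -0.0033, 0.1167, 88, 0, 0, 0, 0, -0.0033, 0.1583, 88, 0, 0, 0, 0, -0.0033, 0.175, 88, 0, 0, 0, 0, -0.0033, 0.175, 30, 0, 0, 0, 0, -0.0033, 0.175, 0, 0, 0, 0, 0, -0.0033, 0.175, 0, 0, 0, 0, 0, -0.0033, 0.175, 0], newtons=50)

```text
time: 3.5
eef_pos: [449.5, 274.8, 45.9]
tcp_rot: [-179.9, -0.1, 8.1]
contact_force: [0.1, -0.3, -0.9]
width: 58.3
grip_force: 0.0
```

In the tool's units: -100 mm / 600 = -0.1667, -80 mm / 600 = -0.1333.

jog_arm(series=[0, 0, 0, 0, 0, 0, 0, 0, 0, 0, 0, 0, 0, 0, 0, 0, 0, 0, 0, 0, 0, 0, 0, 0, 0, 0, -0.025, 0, 0, 0, 0, 0, 0, -0.0667, 0, 0, 0, 0, 0, 0, -0.1333, 0, 0, 0, 0, 0, 0, -0.1667, 0, 0, 0, 0, 0, 0, -0.1667, 0])

```text
time: 4.3
eef_pos: [450.3, 275.3, 147.4]
tcp_rot: [-179.9, -0.3, 8.1]
contact_force: [-0.0, -0.3, -0.5]
width: 0.5
grip_force: 0.0
```

```bash
python3 -c "
from plan import *
a=cap('scene','s2.png');s=st()[0]
print(s['eef_pos'],s['tcp_rot'],s['width'],s['contact_force'])
u=np.array([.1167,.9932]);v=np.array([.9932,-.1167])
print('plate1 u',u@[536.6,-37.8],u@[542,15.5],u@[546.5,48.1],'v',v@[536.6,-37.8],v@[542,15.5],v@[546.5,48.1])
I=a['color'][130:290,340:520];cv2.imwrite('pics/c3.png',cv2.cvtColor(cv2.resize(I,None,fx=3,fy=3),cv2.COLOR_RGB2BGR))"
```

```text
[449.39343742 274.82229516 145.79181066] [-1.79930562e+02 -1.44535886e-01  8.12294525e+00] 0.18075825864013012 [-0.05100936  0.38160047  0.60373673]
plate1 u 25.078260000000004 78.646 111.54947 v 537.36238 536.50555 537.1705299999999
```

View pics/c3.png

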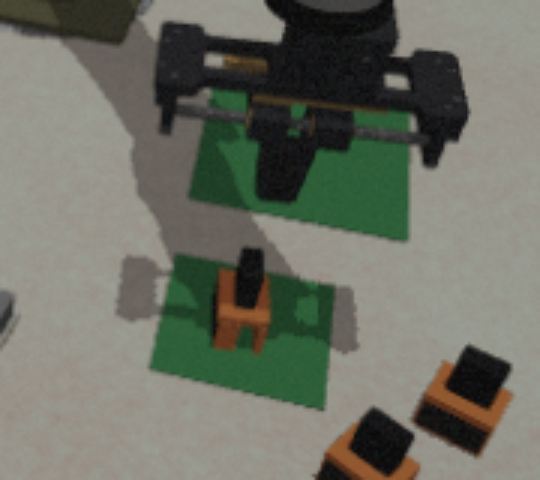

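The lift came too early because the fingers close slowly (about 75 mm/s), so the gauge is still standing untouched on its mat at (243,305) in the crop. I'll reopen, go down and close for longer.

In the tool's units: 40 mm / 600 = 0.0667, 20 mm / 600 = 0.0333.

jog_arm(series=[0, 0, 0, 0, 0, 0, 50, 0, 0, 0, 0, 0, 0, 50, 0, 0, 0, 0, 0, 0, 50, 0, 0, 0, 0, 0, 0, 50, 0, 0, 0, 0, 0, 0, 50, 0, 0, 0, 0, 0, 0, 50, 0, 0, 0, 0, 0, 0.0333, 50, 0, 0, 0, 0, 0, 0.0667, 50])

```text
time: 5.15
eef_pos: [449.3, 274.8, 104.7]
tcp_rot: [-180.0, -0.1, 8.1]
contact_force: [-0.3, -0.5, 0.8]
width: 50.0
grip_force: 0.0
```

```bash
python3 -c "
from plan import *
print(st()[1],st()[0]['width'],to([449,274.8,45],8.3))"
```

```text
[449.30562007 274.77205209 104.69329615] 50.04631001580562 (array([-0.0008, -0.0018, -0.0031]), array([-0.4, -0. , 59.7]))
```

In the tool's units: 59.5 mm / 600 = 0.0992, 55 mm / 600 = 0.0917, -0.003 rad / 3.1416 = -0.001.

jog_arm(series=[0, 0, -0.001, 0, 0, 0.05, 50, 0, 0, -0.001, 0, 0, 0.0917, 50, 0, 0, -0.001, 0, 0, 0.0992, 50, 0, 0, -0.001, 0, 0, 0.0992, 0, 0, 0, -0.001, 0, 0, 0.0992, 0, 0, 0, -0.001, 0, 0, 0.0992, 0, 0, 0, -0.001, 0, 0, 0.0992, 0, 0, 0, -0.001, 0, 0, 0.0992, 0], newtons=55)

```text
time: 5.95
eef_pos: [449.2, 274.5, 46.0]
tcp_rot: [-180.0, -0.1, 8.3]
contact_force: [-0.7, -0.8, 4.9]
width: 15.5
grip_force: 54.9
```

In the tool's units: -100 mm / 600 = -0.1667, -70 mm / 600 = -0.1167.

jog_arm(series=[0, 0, 0, 0, 0, 0, 0, 0, 0, 0, 0, 0, 0, 0, 0, 0, 0, 0, 0, 0, 0, 0, 0, 0, 0, 0, 0, 0, 0, 0, 0, 0, 0, -0.0083, 0, 0, 0, 0, 0, 0, -0.05, 0, 0, 0, 0, 0, 0, -0.1167, 0, 0, 0, 0, 0, 0, -0.1667, 0])

```text
time: 6.75
eef_pos: [448.6, 274.3, 146.7]
tcp_rot: [180.0, 0.0, 8.3]
contact_force: [0.6, 0.8, -2.1]
width: 15.7
grip_force: 54.9
```

```bash
cat > q.py <<'E'
from plan import *
# rack frame: u along rack y, v along rack x; go(v,u,z,yaw)
Y=-6.7;r=np.radians(Y);eu=np.array([-np.sin(r),np.cos(r)]);ev=np.array([np.cos(r),np.sin(r)])
def W(v,u,z): return np.r_[ev*v+eu*u,z]
def show(*tg):
    s,p,R=st();f=np.array(s['contact_force']);print('t',round(s['time'],2),'v,u,z',round(ev@p[:2],2),round(eu@p[:2],2),round(p[2],2),'rot',np.round(s['tcp_rot'],2),'Fv,Fu,Fz',np.round([ev@f[:2],eu@f[:2],f[2]],2),'w',round(s['width'],1),s['grip_force'])
    for t in tg: print(*to(W(*t),Y))
E
python3 -c "
from q import *
show((537,21,190))"
```

```text
t 6.75 v,u,z 413.5 324.76 146.73 rot [179.99   0.     8.3 ] Fv,Fu,Fz [ 0.46  0.85 -2.07] w 15.7 54.922151640057564
[1.000e-04 1.000e-04 2.619e-01] [ 40.6 325.4 -43.2]
```

In the tool's units: 327 mm / 600 = 0.545, 40 mm / 600 = 0.0667, 0.262 rad / 3.1416 = 0.0834.

jog_arm(series=[0, 0, 0.0834, 0.0667, 0.545, -0.0083, 0, 0, 0, 0.0834, 0.0667, 0.545, -0.0083, 0, 0, 0, 0.0834, 0.0667, 0.545, -0.0083, 0, 0, 0, 0.0834, 0.0667, 0.545, -0.0083, 0, 0, 0, 0.0834, 0.0667, 0.545, -0.0083, 0, 0, 0, 0.0834, 0.0667, 0.545, -0.0083, 0, 0, 0, 0.0834, 0.0667, 0.545, -0.0083, 0, 0, 0, 0.0834, 0.0667, 0.545, -0.0083, 0])

```text
time: 7.55
eef_pos: [536.0, -50.2, 150.3]
tcp_rot: [179.8, -0.1, -7.3]
contact_force: [0.3, 0.2, -1.6]
width: 15.5
grip_force: 54.9
```

```bash
python3 -c "
from q import *
show((537,18.8,120))"
```

```text
t 7.55 v,u,z 538.17 12.64 150.32 rot [ 1.7978e+02 -8.0000e-02 -7.2600e+00] Fv,Fu,Fz [ 0.24  0.2  -1.59] w 15.5 54.92167040705681
[ 0.0038 -0.0013 -0.0098] [-1.3 -6.3 30.3]
```

In the tool's units: 30 mm / 600 = 0.05, 15 mm / 600 = 0.025.

jog_arm(series=[0, 0, 0, 0, 0, 0, 0, 0, 0, 0, 0, 0, 0.025, 0, 0, 0, 0, 0, 0, 0.05, 0, 0, 0, 0, 0, 0, 0.05, 0, 0, 0, 0, 0, 0, 0.05, 0, 0, 0, 0, 0, 0, 0.05, 0, 0, 0, 0, 0, 0, 0.05, 0, 0, 0, 0, 0, 0, 0.05, 0])

```text
time: 8.35
eef_pos: [535.8, -43.3, 120.8]
tcp_rot: [-180.0, -0.1, -6.7]
contact_force: [0.5, -0.3, -1.1]
width: 15.4
grip_force: 54.9
```

```bash
python3 -c "
from q import *
a=cap('scene','s3.png')
show((537,18.8,86))
I=a['color'][160:280,220:370];cv2.imwrite('pics/c4.png',cv2.cvtColor(cv2.resize(I,None,fx=5,fy=5),cv2.COLOR_RGB2BGR))"
```

```text
t 8.4 v,u,z 537.11 19.42 120.63 rot [-1.80e+02 -4.00e-02 -6.71e+00] Fv,Fu,Fz [ 0.02  0.85 -2.06] w 15.8 54.92212305776775
[-0.     -0.0008 -0.0003] [-0.1  0.6 34.6]
```

View pics/c4.png

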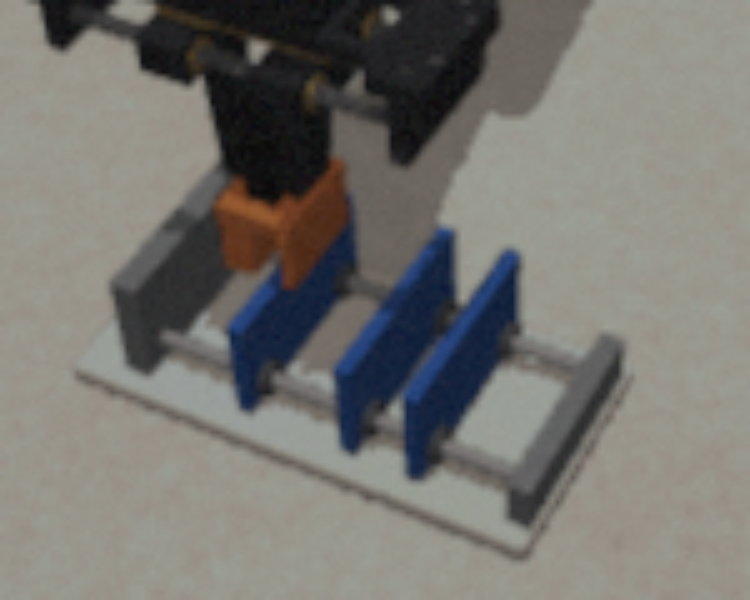

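The picture shows the slot over plate1's top edge and the foot on the stop side. I'll go down gently and check the force.

In the tool's units: 13 mm / 600 = 0.0217, 12 mm / 600 = 0.02.

jog_arm(series=[0, 0, 0, 0, 0.0008, 0.0067, 0, 0, 0, 0, 0, 0.0008, 0.0133, 0, 0, 0, 0, 0, 0.0008, 0.015, 0, 0, 0, 0, 0, 0.0008, 0.0167, 0, 0, 0, 0, 0, 0.0008, 0.0183, 0, 0, 0, 0, 0, 0.0008, 0.02, 0, 0, 0, 0, 0, 0.0008, 0.0217, 0, 0, 0, 0, 0, 0.0008, 0.0217, 0])

```text
time: 9.2
eef_pos: [535.4, -43.9, 107.1]
tcp_rot: [180.0, 0.0, -6.7]
contact_force: [0.4, -0.6, -0.8]
width: 15.4
grip_force: 54.9
```

In the tool's units: 21 mm / 600 = 0.035, 19 mm / 600 = 0.0317.

jog_arm(series=[0, 0, 0, 0, 0, 0.0083, 0, 0, 0, 0, 0, 0, 0.0167, 0, 0, 0, 0, 0, 0, 0.025, 0, 0, 0, 0, 0, 0, 0.0317, 0, 0, 0, 0, 0, 0, 0.035, 0, 0, 0, 0, 0, 0, 0.035, 0, 0, 0, 0, 0, 0, 0.035, 0, 0, 0, 0, 0, 0, 0.035, 0])

```text
time: 10.0
eef_pos: [535.6, -43.9, 86.4]
tcp_rot: [180.0, -0.0, -6.7]
contact_force: [-0.4, 0.0, -1.2]
width: 15.6
grip_force: 54.9
```

```bash
python3 -c "
from q import *
show((537,18.8,86))"
```

```text
t 10.0 v,u,z 537.06 18.88 86.38 rot [ 1.80e+02 -2.00e-02 -6.72e+00] Fv,Fu,Fz [-0.37 -0.02 -1.16] w 15.6 54.92203798145056
[ 0.     -0.0004 -0.0003] [-0.1  0.1  0.4]
```

In the tool's units: 12 mm / 600 = 0.02, 10.5 mm / 600 = 0.0175.

jog_arm(series=[0, 0, 0, 0, 0.0025, 0, 0, 0, 0, 0, 0, 0.005, 0, 0, 0, 0, 0, 0, 0.0075, 0, 0, 0, 0, 0, 0, 0.01, 0, 0, 0, 0, 0, 0, 0.0125, 0, 0, 0, 0, 0, 0, 0.015, 0, 0, 0, 0, 0, 0, 0.0175, 0, 0, 0, 0, 0, 0, 0.02, 0, 0])

```text
time: 10.8
eef_pos: [534.6, -51.5, 86.1]
tcp_rot: [-179.7, -0.0, -6.5]
contact_force: [-0.1, 9.3, -0.8]
width: 15.7
grip_force: 55.0
```

```bash
python3 -c "
from q import *
show()
b=cap('top','t5.png')
c=b['color'][145:211,275:407];cv2.imwrite('pics/c5.png',cv2.cvtColor(cv2.resize(c,None,fx=6,fy=6,interpolation=cv2.INTER_CUBIC),cv2.COLOR_RGB2BGR))"
```

```text
t 10.8 v,u,z 536.93 11.21 86.13 rot [-1.797e+02 -2.000e-02 -6.530e+00] Fv,Fu,Fz [-1.15  9.19 -0.77] w 15.7 54.99616837128997
```

In the tool's units: 6 mm / 600 = 0.01, 4.5 mm / 600 = 0.0075.

jog_arm(series=[0, 0, 0, 0, 0.0017, 0, 0, 0, 0, 0, 0, 0.0033, 0, 0, 0, 0, 0, 0, 0.005, 0, 0, 0, 0, 0, 0, 0.0067, 0, 0, 0, 0, 0, 0, 0.0075, 0, 0, 0, 0, 0, 0, 0.0083, 0, 0, 0, 0, 0, 0, 0.0092, 0, 0, 0, 0, 0, 0, 0.01, 0, 0])

```text
time: 11.65
eef_pos: [533.9, -57.3, 86.2]
tcp_rot: [-179.7, -0.0, -6.5]
contact_force: [-0.3, 9.0, -2.2]
width: 15.6
grip_force: 55.0
```

```bash
python3 -c "
from q import *
show()"
```

```text
t 11.65 v,u,z 536.95 5.34 86.15 rot [-1.797e+02 -2.000e-02 -6.520e+00] Fv,Fu,Fz [-1.39  8.88 -2.22] w 15.6 54.9965219758451
```

View pics/c5.png

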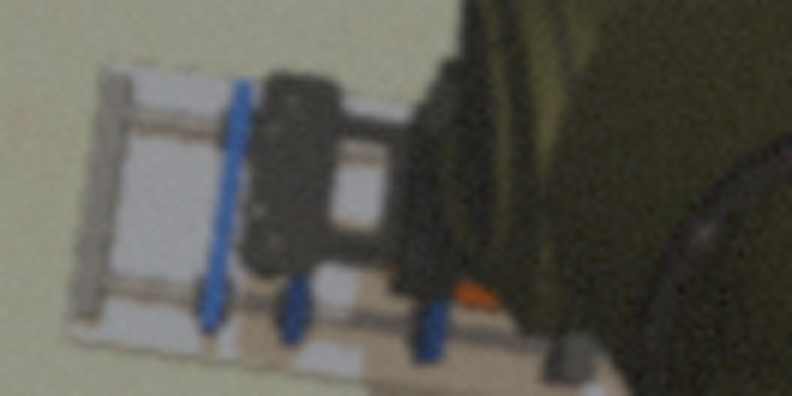

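The arm hides most of the rack from above, but plates 2 and 3 look unmoved. The force is a steady 9 N, so the plate is sliding. I'll continue slowly.

In the tool's units: 4 mm / 600 = 0.0067, 3.5 mm / 600 = 0.0058.

jog_arm(series=[0, 0, 0, 0, 0.0008, 0, 0, 0, 0, 0, 0, 0.0017, 0, 0, 0, 0, 0, 0, 0.0025, 0, 0, 0, 0, 0, 0, 0.0033, 0, 0, 0, 0, 0, 0, 0.0042, 0, 0, 0, 0, 0, 0, 0.005, 0, 0, 0, 0, 0, 0, 0.0058, 0, 0, 0, 0, 0, 0, 0.0067, 0, 0])

```text
time: 12.45
eef_pos: [533.5, -61.3, 86.1]
tcp_rot: [-179.7, -0.0, -6.5]
contact_force: [0.0, 9.0, -0.9]
width: 15.8
grip_force: 55.0
```

```bash
python3 -c "
from q import *
show()"
```

```text
t 12.45 v,u,z 536.98 1.31 86.14 rot [-1.797e+02 -2.000e-02 -6.520e+00] Fv,Fu,Fz [-1.04  8.91 -0.86] w 15.8 54.996770694851875
```

In the tool's units: 2.4 mm / 600 = 0.004, 2.2 mm / 600 = 0.0037.

jog_arm(series=[0, 0, 0, 0, 0.0008, 0, 0, 0, 0, 0, 0, 0.0017, 0, 0, 0, 0, 0, 0, 0.0022, 0, 0, 0, 0, 0, 0, 0.0027, 0, 0, 0, 0, 0, 0, 0.003, 0, 0, 0, 0, 0, 0, 0.0033, 0, 0, 0, 0, 0, 0, 0.0037, 0, 0, 0, 0, 0, 0, 0.004, 0, 0])

```text
time: 13.25
eef_pos: [533.2, -63.7, 86.1]
tcp_rot: [-179.7, -0.0, -6.5]
contact_force: [-0.3, 9.0, -1.9]
width: 15.3
grip_force: 55.0
```

```bash
python3 -c "
from q import *
show()"
```

```text
t 13.25 v,u,z 536.95 -1.08 86.13 rot [-1.797e+02 -2.000e-02 -6.530e+00] Fv,Fu,Fz [-1.32  8.9  -1.89] w 15.3 54.996628146618605
```

In the tool's units: 2.4 mm / 600 = 0.004, 2.2 mm / 600 = 0.0037.

jog_arm(series=[0, 0, 0, 0, 0.0008, 0, 0, 0, 0, 0, 0, 0.0017, 0, 0, 0, 0, 0, 0, 0.0022, 0, 0, 0, 0, 0, 0, 0.0027, 0, 0, 0, 0, 0, 0, 0.003, 0, 0, 0, 0, 0, 0, 0.0033, 0, 0, 0, 0, 0, 0, 0.0037, 0, 0, 0, 0, 0, 0, 0.004, 0, 0])

```text
time: 14.05
eef_pos: [532.9, -66.1, 86.1]
tcp_rot: [-179.7, -0.0, -6.5]
contact_force: [0.3, 8.4, -1.5]
width: 15.6
grip_force: 55.0
```

```bash
python3 -c "
from q import *
show()"
```

```text
t 14.05 v,u,z 536.95 -3.5 86.14 rot [-1.797e+02 -2.000e-02 -6.520e+00] Fv,Fu,Fz [-0.72  8.33 -1.46] w 15.6 54.996718391776085
```

jog_arm(series=[0, 0, 0, 0, 0.0008, 0, 0, 0, 0, 0, 0, 0.0017, 0, 0, 0, 0, 0, 0, 0.0022, 0, 0, 0, 0, 0, 0, 0.0027, 0, 0, 0, 0, 0, 0, 0.003, 0, 0, 0, 0, 0, 0, 0.0033, 0, 0, 0, 0, 0, 0, 0.0037, 0, 0, 0, 0, 0, 0, 0.004, 0, 0])

```text
time: 14.85
eef_pos: [532.6, -68.5, 86.2]
tcp_rot: [-179.7, -0.0, -6.5]
contact_force: [0.0, 9.3, -2.1]
width: 15.8
grip_force: 55.0
```

```bash
python3 -c "
from q import *
show()"
```

```text
t 14.85 v,u,z 536.97 -5.89 86.16 rot [-1.797e+02 -2.000e-02 -6.520e+00] Fv,Fu,Fz [-1.05  9.24 -2.06] w 15.8 54.99699706211686
```

In the tool's units: 2.4 mm / 600 = 0.004, 2.2 mm / 600 = 0.0037.

jog_arm(series=[0, 0, 0, 0, 0.0008, 0, 0, 0, 0, 0, 0, 0.0017, 0, 0, 0, 0, 0, 0, 0.0022, 0, 0, 0, 0, 0, 0, 0.0027, 0, 0, 0, 0, 0, 0, 0.003, 0, 0, 0, 0, 0, 0, 0.0033, 0, 0, 0, 0, 0, 0, 0.0037, 0, 0, 0, 0, 0, 0, 0.004, 0, 0])

```text
time: 15.65
eef_pos: [532.4, -70.9, 86.2]
tcp_rot: [-179.7, -0.0, -6.5]
contact_force: [-0.0, 9.2, -2.6]
width: 15.4
grip_force: 55.0
```

```bash
python3 -c "
from q import *
show()"
```

```text
t 15.65 v,u,z 537.01 -8.29 86.17 rot [-1.797e+02 -2.000e-02 -6.530e+00] Fv,Fu,Fz [-1.1   9.12 -2.59] w 15.4 54.997053388506174
```

In the tool's units: 2 mm / 600 = 0.0033, 1.9 mm / 600 = 0.0032.

jog_arm(series=[0, 0, 0, 0, 0.0007, 0, 0, 0, 0, 0, 0, 0.0012, 0, 0, 0, 0, 0, 0, 0.0017, 0, 0, 0, 0, 0, 0, 0.0022, 0, 0, 0, 0, 0, 0, 0.0025, 0, 0, 0, 0, 0, 0, 0.0028, 0, 0, 0, 0, 0, 0, 0.0032, 0, 0, 0, 0, 0, 0, 0.0033, 0, 0])

```text
time: 16.45
eef_pos: [532.1, -72.9, 86.2]
tcp_rot: [-179.7, -0.0, -6.5]
contact_force: [0.5, 8.4, -1.1]
width: 15.6
grip_force: 55.0
```

```bash
python3 -c "
from q import *
show()"
```

```text
t 16.45 v,u,z 536.99 -10.29 86.16 rot [-1.797e+02 -2.000e-02 -6.520e+00] Fv,Fu,Fz [-0.53  8.44 -1.1 ] w 15.6 54.996868930757046
```

In the tool's units: 2 mm / 600 = 0.0033, 1.9 mm / 600 = 0.0032.

jog_arm(series=[0, 0, 0, 0, 0.0007, 0, 0, 0, 0, 0, 0, 0.0012, 0, 0, 0, 0, 0, 0, 0.0017, 0, 0, 0, 0, 0, 0, 0.0022, 0, 0, 0, 0, 0, 0, 0.0025, 0, 0, 0, 0, 0, 0, 0.0028, 0, 0, 0, 0, 0, 0, 0.0032, 0, 0, 0, 0, 0, 0, 0.0033, 0, 0])

```text
time: 17.25
eef_pos: [532.0, -74.0, 86.1]
tcp_rot: [-179.6, -0.0, -6.5]
contact_force: [-0.3, 11.3, -0.7]
width: 15.5
grip_force: 55.0
```

```bash
python3 -c "
from q import *
show()
a=cap('scene','s6.png')
I=a['color'][180:260,230:330];cv2.imwrite('pics/c6.png',cv2.cvtColor(cv2.resize(I,None,fx=7,fy=7,interpolation=cv2.INTER_CUBIC),cv2.COLOR_RGB2BGR))"
```

```text
t 17.25 v,u,z 536.98 -11.46 86.12 rot [-1.7965e+02 -2.0000e-02 -6.4900e+00] Fv,Fu,Fz [-1.61 11.18 -0.75] w 15.5 55.01110492274165
```

In the tool's units: 0.5 mm / 600 = 0.0008, 0.4 mm / 600 = 0.0007.

jog_arm(series=[0, 0, 0, 0, 0.0002, 0, 0, 0, 0, 0, 0, 0.0003, 0, 0, 0, 0, 0, 0, 0.0005, 0, 0, 0, 0, 0, 0, 0.0007, 0, 0, 0, 0, 0, 0, 0.0008, 0, 0, 0, 0, 0, 0, 0.0008, 0, 0, 0, 0, 0, 0, 0.0008, 0, 0, 0, 0, 0, 0, 0.0008, 0, 0])

```text
time: 18.1
eef_pos: [532.0, -74.0, 86.1]
tcp_rot: [-179.6, -0.0, -6.5]
contact_force: [0.4, 12.2, -1.7]
width: 15.7
grip_force: 55.0
```

```bash
python3 -c "
from q import *
show()"
```

```text
t 18.1 v,u,z 536.98 -11.47 86.11 rot [-1.7962e+02 -2.0000e-02 -6.4700e+00] Fv,Fu,Fz [-1.01 12.16 -1.66] w 15.7 55.017021372914314
```

In the tool's units: -40 mm / 600 = -0.0667, -20 mm / 600 = -0.0333.

jog_arm(series=[0, 0, 0, 0, -0.005, 0, 0, 0, 0, 0, 0, -0.01, 0, 0, 0, 0, 0, 0, -0.0133, 0, 0, 0, 0, 0, 0, -0.0133, 0, 0, 0, 0, 0, 0, -0.0133, -0.01, 0, 0, 0, 0, 0, -0.0133, -0.0333, 0, 0, 0, 0, 0, -0.0133, -0.0667, 0, 0, 0, 0, 0, -0.0133, -0.0667, 0])

```text
time: 18.9
eef_pos: [533.7, -72.7, 128.4]
tcp_rot: [180.0, -0.3, -6.8]
contact_force: [0.7, 0.5, -1.2]
width: 15.7
grip_force: 54.9
```

```bash
cat > bl.py <<'E'
from q import *
b=cap('top');h=cv2.cvtColor(b['color'],cv2.COLOR_RGB2HSV)
m=((h[...,0]>100)&(h[...,0]<125)&(h[...,1]>90)).astype(np.uint8)
n,l,s,c=cv2.connectedComponentsWithStats(m)
for i in range(1,n):
    if s[i,4]>8 and c[i,1]>130:
        w=ray(b,np.argwhere(l==i)[:,::-1],70)[:,:2]; U=w@eu;V=w@ev
        print('blue n',s[i,4],'u',U.mean().round(2),'v',V.min().round(),V.max().round(),'slope',np.polyfit(V,U,1)[0].round(3))
E
python3 -c "
from q import *
show((537,72.3,122))
import bl"
```

```text
t 18.9 v,u,z 538.55 -9.92 128.4 rot [179.98  -0.27  -6.77] Fv,Fu,Fz [ 0.65  0.59 -1.18] w 15.7 54.92203842848539
[ 0.0004 -0.0047 -0.0013] [ -1.7 -82.2   6.4]
blue n 116 u 111.52 v 488.0 585.0 slope 0.003
blue n 20 u 80.56 v 551.0 577.0 slope -0.011
blue n 43 u 79.38 v 489.0 527.0 slope 0.021
blue n 37 u 1.46 v 490.0 515.0 slope -0.0
```

```bash
python3 -c "
from q import *
a=cap('scene','s7.png')
I=a['color'][195:255,235:335];cv2.imwrite('pics/c7.png',cv2.cvtColor(cv2.resize(I,None,fx=8,fy=8,interpolation=cv2.INTER_CUBIC),cv2.COLOR_RGB2BGR))
for nm,c in(('stop',-31),('p1',-2.5),('p2',78.6),('p2b',76),('p3',111.5)):
  print(nm,[((proj(a,W(v,c+d,70))[0]-[235,195])*8+3.5).round() for v in (587,) for d in (-4,4)])
"
```

```text
stop [array([ 84., 182.]), array([107., 191.])]
p1 [array([168., 215.]), array([193., 224.])]
p2 [array([421., 313.]), array([447., 323.])]
p2b [array([413., 310.]), array([438., 320.])]
p3 [array([528., 355.]), array([555., 365.])]
```

View pics/c7.png

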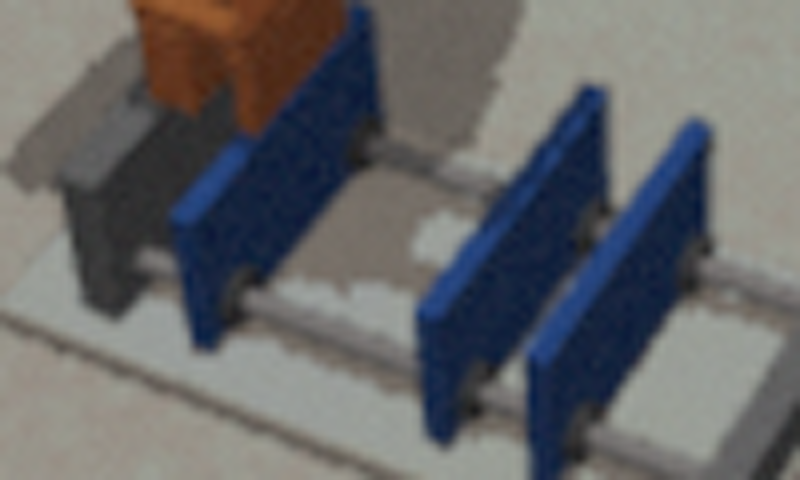

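The crop shows plate1 set close to the stop. Top near corners are plate1 (171,215), plate2 (417,312) and plate3 (527,357), with the calibration shift taken from plate1's felt position. That puts plate2 at u of about 76.4 and plate3 at about 110.2.

In the tool's units: -80 mm / 600 = -0.1333, -65 mm / 600 = -0.1083.

jog_arm(series=[0, 0, 0, 0, -0.05, 0, 0, 0, 0, 0, 0, -0.1083, 0, 0, 0, 0, 0, 0, -0.1333, 0, 0, 0, 0, 0, 0, -0.1333, 0, 0, 0, 0, 0, 0, -0.1333, 0.01, 0, 0, 0, 0, 0, -0.1333, 0.0133, 0, 0, 0, 0, 0, -0.1333, 0.0133, 0, 0, 0, 0, 0, -0.1333, 0.0133, 0])

```text
time: 19.8
eef_pos: [541.3, 6.3, 118.0]
tcp_rot: [180.0, 0.0, -6.8]
contact_force: [0.7, 1.5, -0.9]
width: 15.6
grip_force: 54.9
```

```bash
python3 -c "
from q import *
show((537,70.8,107),(537,70.8,86))"
```

```text
t 19.8 v,u,z 536.87 69.41 118.04 rot [ 1.7996e+02  2.0000e-02 -6.8200e+00] Fv,Fu,Fz [ 0.51  1.53 -0.92] w 15.6 54.9221164919436
[ 0.0008  0.0004 -0.0021] [ 0.1 -1.4 11. ]
[ 0.0008  0.0004 -0.0021] [ 0.1 -1.4 32. ]
```

In the tool's units: 11 mm / 600 = 0.0183, 10 mm / 600 = 0.0167.

jog_arm(series=[0, 0, 0, 0, -0.0005, 0.0033, 0, 0, 0, 0, 0, -0.0005, 0.0067, 0, 0, 0, 0, 0, -0.0005, 0.01, 0, 0, 0, 0, 0, -0.0005, 0.0133, 0, 0, 0, 0, 0, -0.0005, 0.015, 0, 0, 0, 0, 0, -0.0005, 0.0167, 0, 0, 0, 0, 0, -0.0005, 0.0183, 0, 0, 0, 0, 0, -0.0005, 0.0183, 0])

```text
time: 20.6
eef_pos: [541.5, 8.0, 107.1]
tcp_rot: [180.0, 0.0, -6.7]
contact_force: [-0.2, 0.3, -1.7]
width: 15.4
grip_force: 54.9
```

```bash
python3 -c "
from q import *
show()"
```

```text
t 20.6 v,u,z 536.88 71.07 107.1 rot [ 1.7999e+02  1.0000e-02 -6.7100e+00] Fv,Fu,Fz [-0.2   0.32 -1.72] w 15.4 54.92208816111088
```

In the tool's units: 21 mm / 600 = 0.035, 19 mm / 600 = 0.0317.

jog_arm(series=[0, 0, 0, 0, 0, 0.01, 0, 0, 0, 0, 0, 0, 0.0217, 0, 0, 0, 0, 0, 0, 0.0317, 0, 0, 0, 0, 0, 0, 0.035, 0, 0, 0, 0, 0, 0.0033, 0.035, 0, 0, 0, 0, 0, 0.0067, 0.035, 0, 0, 0, 0, 0, 0.01, 0.035, 0, 0, 0, 0, 0, 0.0133, 0.035, 0])

```text
time: 21.4
eef_pos: [541.0, 3.8, 86.2]
tcp_rot: [-179.7, -0.0, -6.6]
contact_force: [0.6, 8.5, -4.6]
width: 15.8
grip_force: 55.0
```

```bash
python3 -c "
from q import *
show()"
```

```text
t 21.4 v,u,z 536.9 66.87 86.2 rot [-1.7972e+02 -4.0000e-02 -6.5800e+00] Fv,Fu,Fz [-0.43  8.49 -4.58] w 15.8 54.98292060568929
```

jog_arm(series=[0, 0, 0, 0, 0.005, 0, 0, 0, 0, 0, 0, 0.0108, 0, 0, 0, 0, 0, 0, 0.0167, 0, 0, 0, 0, 0, 0, 0.0233, 0, 0, 0, 0, 0, 0, 0.03, 0, 0, 0, 0, 0, 0, 0.0367, 0, 0, 0, 0, 0, 0, 0.0417, 0, 0, 0, 0, 0, 0, 0.0467, 0, 0])

```text
time: 22.2
eef_pos: [537.9, -23.5, 86.2]
tcp_rot: [-179.7, -0.0, -6.5]
contact_force: [0.0, 9.0, -4.3]
width: 15.1
grip_force: 55.0
```

In the tool's units: 9.5 mm / 600 = 0.0158, 6.5 mm / 600 = 0.0108.

jog_arm(series=[0, 0, 0, 0, 0.0033, 0, 0, 0, 0, 0, 0, 0.0067, 0, 0, 0, 0, 0, 0, 0.0092, 0, 0, 0, 0, 0, 0, 0.0108, 0, 0, 0, 0, 0, 0, 0.0125, 0, 0, 0, 0, 0, 0, 0.0142, 0, 0, 0, 0, 0, 0, 0.015, 0, 0, 0, 0, 0, 0, 0.0158, 0, 0])

```text
time: 23.0
eef_pos: [536.8, -32.8, 86.2]
tcp_rot: [-179.7, -0.0, -6.5]
contact_force: [0.7, 8.7, -4.4]
width: 15.6
grip_force: 55.0
```

```bash
python3 -c "
from q import *
show()"
```

```text
t 23.0 v,u,z 536.92 30.04 86.19 rot [-1.7969e+02 -3.0000e-02 -6.5300e+00] Fv,Fu,Fz [-0.33  8.68 -4.36] w 15.6 54.98630890622735
```

In the tool's units: 6 mm / 600 = 0.01, 5.7 mm / 600 = 0.0095.

jog_arm(series=[0, 0, 0, 0, 0.0017, 0, 0, 0, 0, 0, 0, 0.0033, 0, 0, 0, 0, 0, 0, 0.005, 0, 0, 0, 0, 0, 0, 0.0067, 0, 0, 0, 0, 0, 0, 0.0078, 0, 0, 0, 0, 0, 0, 0.0088, 0, 0, 0, 0, 0, 0, 0.0095, 0, 0, 0, 0, 0, 0, 0.01, 0, 0])

```text
time: 23.8
eef_pos: [536.1, -38.8, 86.2]
tcp_rot: [-179.7, -0.0, -6.5]
contact_force: [-0.4, 8.0, -4.1]
width: 15.6
grip_force: 55.0
```

In the tool's units: 2 mm / 600 = 0.0033, 1.9 mm / 600 = 0.0032.

jog_arm(series=[0, 0, 0, 0, 0.0007, 0, 0, 0, 0, 0, 0, 0.0012, 0, 0, 0, 0, 0, 0, 0.0017, 0, 0, 0, 0, 0, 0, 0.0022, 0, 0, 0, 0, 0, 0, 0.0025, 0, 0, 0, 0, 0, 0, 0.0028, 0, 0, 0, 0, 0, 0, 0.0032, 0, 0, 0, 0, 0, 0, 0.0033, 0, 0])

```text
time: 24.6
eef_pos: [535.8, -40.8, 86.2]
tcp_rot: [-179.7, -0.0, -6.5]
contact_force: [-0.2, 8.9, -3.8]
width: 15.4
grip_force: 55.0
```

```bash
python3 -c "
from q import *
show()"
```

```text
t 24.6 v,u,z 536.94 22.01 86.21 rot [-1.7969e+02 -3.0000e-02 -6.5300e+00] Fv,Fu,Fz [-1.26  8.82 -3.8 ] w 15.4 54.986651558429
```

In the tool's units: 1.6 mm / 600 = 0.0027, 1.5 mm / 600 = 0.0025.

jog_arm(series=[0, 0, 0, 0, 0.0005, 0, 0, 0, 0, 0, 0, 0.001, 0, 0, 0, 0, 0, 0, 0.0015, 0, 0, 0, 0, 0, 0, 0.0018, 0, 0, 0, 0, 0, 0, 0.0022, 0, 0, 0, 0, 0, 0, 0.0025, 0, 0, 0, 0, 0, 0, 0.0027, 0, 0, 0, 0, 0, 0, 0.0027, 0, 0])

```text
time: 25.4
eef_pos: [535.7, -41.9, 86.2]
tcp_rot: [-179.7, -0.0, -6.5]
contact_force: [0.1, 9.8, -4.5]
width: 15.6
grip_force: 55.0
```

```bash
python3 -c "
from q import *
show()"
```

```text
t 25.4 v,u,z 536.95 20.85 86.19 rot [-1.7966e+02 -3.0000e-02 -6.5100e+00] Fv,Fu,Fz [-1.07  9.73 -4.46] w 15.6 54.9928043782711
```

In the tool's units: 1 mm / 600 = 0.0017, 0.8 mm / 600 = 0.0013.

jog_arm(series=[0, 0, 0, 0, 0.0003, 0, 0, 0, 0, 0, 0, 0.0007, 0, 0, 0, 0, 0, 0, 0.001, 0, 0, 0, 0, 0, 0, 0.0013, 0, 0, 0, 0, 0, 0, 0.0017, 0, 0, 0, 0, 0, 0, 0.0017, 0, 0, 0, 0, 0, 0, 0.0017, 0, 0, 0, 0, 0, 0, 0.0017, 0, 0])

```text
time: 26.2
eef_pos: [535.7, -42.0, 86.2]
tcp_rot: [-179.6, -0.0, -6.5]
contact_force: [1.5, 11.5, -4.6]
width: 15.6
grip_force: 55.0
```

```bash
python3 -c "
from q import *
show()"
```

```text
t 26.2 v,u,z 536.93 20.76 86.2 rot [-1.796e+02 -3.000e-02 -6.470e+00] Fv,Fu,Fz [ 0.18 11.6  -4.57] w 15.6 55.007188841700554
```

In the tool's units: -35 mm / 600 = -0.0583, -20 mm / 600 = -0.0333.

jog_arm(series=[0, 0, 0, 0, -0.005, 0, 0, 0, 0, 0, 0, -0.01, 0, 0, 0, 0, 0, 0, -0.0133, 0, 0, 0, 0, 0, 0, -0.0133, 0, 0, 0, 0, 0, 0, -0.0133, -0.01, 0, 0, 0, 0, 0, -0.0133, -0.0333, 0, 0, 0, 0, 0, -0.0133, -0.0583, 0, 0, 0, 0, 0, -0.0133, -0.0583, 0])

```text
time: 27.0
eef_pos: [537.2, -40.6, 123.1]
tcp_rot: [180.0, -0.2, -6.8]
contact_force: [0.6, -0.7, -1.6]
width: 15.1
grip_force: 54.9
```

In the tool's units: -80.5 mm / 600 = -0.1342, -80 mm / 600 = -0.1333.

jog_arm(series=[0, 0, 0, 0, -0.05, 0, 0, 0, 0, 0, 0, -0.1083, 0, 0, 0, 0, 0, 0, -0.1333, 0, 0, 0, 0, 0, 0, -0.1342, 0, 0, 0, 0, 0, 0, -0.1342, 0, 0, 0, 0, 0, 0, -0.1342, 0, 0, 0, 0, 0, 0, -0.1342, 0, 0, 0, 0, 0, 0, -0.1342, 0, 0])

```text
time: 27.8
eef_pos: [545.2, 38.7, 121.2]
tcp_rot: [180.0, 0.0, -6.8]
contact_force: [0.0, 0.1, -1.4]
width: 15.4
grip_force: 54.9
```

```bash
python3 -c "
from q import *
show((537,104.2,107))
robot.capture('top');show((537,104.2,107))"
```

```text
t 27.8 v,u,z 537.01 102.07 121.2 rot [179.96   0.    -6.83] Fv,Fu,Fz [ 0.04  0.06 -1.4 ] w 15.4 54.922143034636974
[ 0.0008  0.0001 -0.0022] [-0.  -2.1 14.2]
t 27.85 v,u,z 537.03 102.44 121.21 rot [179.97  -0.    -6.8 ] Fv,Fu,Fz [ 0.46 -0.11 -0.92] w 15.6 54.922187346965075
[ 0.0005 -0.0001 -0.0017] [-0.  -1.8 14.2]
```

Still settling toward the commanded u of about 104. I'll descend gently.

In the tool's units: 14 mm / 600 = 0.0233, 13 mm / 600 = 0.0217.

jog_arm(series=[0, 0, 0, 0, -0.0005, 0.005, 0, 0, 0, 0, 0, -0.0005, 0.01, 0, 0, 0, 0, 0, -0.0005, 0.0133, 0, 0, 0, 0, 0, -0.0005, 0.0167, 0, 0, 0, 0, 0, -0.0005, 0.02, 0, 0, 0, 0, 0, -0.0005, 0.0217, 0, 0, 0, 0, 0, -0.0005, 0.0233, 0, 0, 0, 0, 0, -0.0005, 0.0233, 0])

```text
time: 28.65
eef_pos: [545.3, 40.4, 107.1]
tcp_rot: [180.0, 0.0, -6.7]
contact_force: [0.7, 0.9, -1.8]
width: 15.0
grip_force: 54.9
```

```bash
python3 -c "
from q import *
show((537,104.2,107))"
```

```text
t 28.65 v,u,z 536.87 103.74 107.1 rot [ 1.7999e+02  1.0000e-02 -6.7100e+00] Fv,Fu,Fz [ 0.6   0.94 -1.82] w 15.0 54.922179970890284
[ 0.0001  0.0001 -0.0002] [ 0.1 -0.5  0.1]
```

In the tool's units: 21 mm / 600 = 0.035, 19 mm / 600 = 0.0317.

jog_arm(series=[0, 0, 0, 0, 0, 0.01, 0, 0, 0, 0, 0, 0, 0.0217, 0, 0, 0, 0, 0, 0, 0.0317, 0, 0, 0, 0, 0, 0, 0.035, 0, 0, 0, 0, 0, 0.0017, 0.035, 0, 0, 0, 0, 0, 0.005, 0.035, 0, 0, 0, 0, 0, 0.0083, 0.035, 0, 0, 0, 0, 0, 0.0133, 0.035, 0])

```text
time: 29.45
eef_pos: [544.9, 36.4, 86.3]
tcp_rot: [-179.7, -0.1, -6.6]
contact_force: [-0.6, 10.6, -4.1]
width: 15.6
grip_force: 55.0
```

```bash
python3 -c "
from q import *
show()"
```

```text
t 29.45 v,u,z 536.96 99.76 86.27 rot [-1.797e+02 -5.000e-02 -6.570e+00] Fv,Fu,Fz [-1.84 10.41 -4.1 ] w 15.6 54.98372342437506
```

In the tool's units: 29 mm / 600 = 0.0483, 26 mm / 600 = 0.0433.

jog_arm(series=[0, 0, 0, 0, 0.005, 0, 0, 0, 0, 0, 0, 0.0117, 0, 0, 0, 0, 0, 0, 0.0183, 0, 0, 0, 0, 0, 0, 0.025, 0, 0, 0, 0, 0, 0, 0.0317, 0, 0, 0, 0, 0, 0, 0.0383, 0, 0, 0, 0, 0, 0, 0.0433, 0, 0, 0, 0, 0, 0, 0.0483, 0, 0])

```text
time: 30.25
eef_pos: [541.6, 8.2, 86.3]
tcp_rot: [-179.7, -0.1, -6.5]
contact_force: [0.0, 10.2, -4.6]
width: 15.4
grip_force: 55.0
```

In the tool's units: 12.5 mm / 600 = 0.0208, 12 mm / 600 = 0.02.

jog_arm(series=[0, 0, 0, 0, 0.0033, 0, 0, 0, 0, 0, 0, 0.0067, 0, 0, 0, 0, 0, 0, 0.01, 0, 0, 0, 0, 0, 0, 0.0133, 0, 0, 0, 0, 0, 0, 0.0158, 0, 0, 0, 0, 0, 0, 0.0183, 0, 0, 0, 0, 0, 0, 0.02, 0, 0, 0, 0, 0, 0, 0.0208, 0, 0])

```text
time: 31.05
eef_pos: [540.2, -4.4, 86.3]
tcp_rot: [-179.7, -0.0, -6.5]
contact_force: [0.2, 9.0, -5.1]
width: 15.3
grip_force: 55.0
```

```bash
python3 -c "
from q import *
show()"
```

```text
t 31.05 v,u,z 537.0 58.7 86.26 rot [-1.7968e+02 -5.0000e-02 -6.5400e+00] Fv,Fu,Fz [-0.82  8.97 -5.1 ] w 15.3 54.98568311333656
```

58.7, with contact expected near 53.0.

In the tool's units: 4.5 mm / 600 = 0.0075, 4.3 mm / 600 = 0.0072.

jog_arm(series=[0, 0, 0, 0, 0.0017, 0, 0, 0, 0, 0, 0, 0.003, 0, 0, 0, 0, 0, 0, 0.0042, 0, 0, 0, 0, 0, 0, 0.005, 0, 0, 0, 0, 0, 0, 0.0058, 0, 0, 0, 0, 0, 0, 0.0067, 0, 0, 0, 0, 0, 0, 0.0072, 0, 0, 0, 0, 0, 0, 0.0075, 0, 0])

```text
time: 31.85
eef_pos: [539.7, -8.7, 86.3]
tcp_rot: [-179.7, -0.1, -6.5]
contact_force: [0.5, 9.5, -4.1]
width: 15.8
grip_force: 55.0
```

In the tool's units: 1.5 mm / 600 = 0.0025, 1.3 mm / 600 = 0.0022.

jog_arm(series=[0, 0, 0, 0, 0.0005, 0, 0, 0, 0, 0, 0, 0.001, 0, 0, 0, 0, 0, 0, 0.0015, 0, 0, 0, 0, 0, 0, 0.0018, 0, 0, 0, 0, 0, 0, 0.0022, 0, 0, 0, 0, 0, 0, 0.0025, 0, 0, 0, 0, 0, 0, 0.0025, 0, 0, 0, 0, 0, 0, 0.0025, 0, 0])

```text
time: 32.65
eef_pos: [539.5, -9.9, 86.3]
tcp_rot: [-179.7, -0.1, -6.5]
contact_force: [-0.0, 8.9, -3.4]
width: 15.4
grip_force: 55.0
```

```bash
python3 -c "
from q import *
show()"
```

```text
t 32.65 v,u,z 537.0 53.12 86.26 rot [-1.7966e+02 -5.0000e-02 -6.5200e+00] Fv,Fu,Fz [-1.07  8.87 -3.4 ] w 15.4 54.9905020929873
```

In the tool's units: 1.1 mm / 600 = 0.0018, 1 mm / 600 = 0.0017.

jog_arm(series=[0, 0, 0, 0, 0.0003, 0, 0, 0, 0, 0, 0, 0.0007, 0, 0, 0, 0, 0, 0, 0.001, 0, 0, 0, 0, 0, 0, 0.0013, 0, 0, 0, 0, 0, 0, 0.0017, 0, 0, 0, 0, 0, 0, 0.0018, 0, 0, 0, 0, 0, 0, 0.0018, 0, 0, 0, 0, 0, 0, 0.0018, 0, 0])

```text
time: 33.45
eef_pos: [539.5, -9.9, 86.3]
tcp_rot: [-179.6, -0.1, -6.5]
contact_force: [-0.5, 10.2, -3.9]
width: 15.3
grip_force: 55.0
```

```bash
python3 -c "
from q import *
show()"
```

```text
t 33.45 v,u,z 537.01 53.07 86.26 rot [-1.7959e+02 -6.0000e-02 -6.4700e+00] Fv,Fu,Fz [-1.72 10.11 -3.87] w 15.3 55.00580029562116
```

In the tool's units: -62 mm / 600 = -0.1033, -50 mm / 600 = -0.0833.

jog_arm(series=[0, 0, 0, 0, -0.005, 0, 0, 0, 0, 0, 0, -0.01, 0, 0, 0, 0, 0, 0, -0.0133, 0, 0, 0, 0, 0, 0, -0.0133, 0, 0, 0, 0, 0, 0, -0.0133, -0.01, 0, 0, 0, 0, 0, -0.0133, -0.0333, 0, 0, 0, 0, 0, -0.0133, -0.0833, 0, 0, 0, 0, 0, -0.0133, -0.1033, 0])

```text
time: 34.25
eef_pos: [540.8, -8.6, 150.5]
tcp_rot: [180.0, -0.2, -6.8]
contact_force: [1.4, 0.1, -2.3]
width: 15.7
grip_force: 54.9
```

```bash
python3 -c "
from q import *
show()
print(to([447,277,146],8.3))"
```

```text
t 34.25 v,u,z 538.12 54.6 150.52 rot [180.    -0.2   -6.77] Fv,Fu,Fz [ 1.37  0.22 -2.26] w 15.7 54.92212017998099
(array([ 0.0005, -0.0035, -0.263 ]), array([-126.8, -272.5,    4.1]))
```

In the tool's units: -272 mm / 600 = -0.4533, -126 mm / 600 = -0.21, -0.262 rad / 3.1416 = -0.0834.

jog_arm(series=[0, 0, -0.0834, -0.21, -0.4533, 0, 0, 0, 0, -0.0834, -0.21, -0.4533, 0, 0, 0, 0, -0.0834, -0.21, -0.4533, 0, 0, 0, 0, -0.0834, -0.21, -0.4533, 0, 0, 0, 0, -0.0834, -0.21, -0.4533, 0, 0, 0, 0, -0.0834, -0.21, -0.4533, 0, 0, 0, 0, -0.0834, -0.21, -0.4533, 0, 0, 0, 0, -0.0834, -0.21, -0.4533, 0, 0])

```text
time: 35.05
eef_pos: [445.6, 278.3, 148.1]
tcp_rot: [-180.0, 0.0, 8.5]
contact_force: [0.3, -0.9, -0.9]
width: 15.4
grip_force: 54.9
```

In the tool's units: 80 mm / 600 = 0.1333, 70 mm / 600 = 0.1167.

jog_arm(series=[0, 0, 0, 0, 0, 0, 0, 0, 0, 0, 0, 0, 0, 0, 0, 0, 0, 0, 0, 0.0333, 0, 0, 0, 0, 0, 0, 0.075, 0, 0, 0, 0, 0, 0, 0.1167, 0, 0, 0, 0, 0, 0, 0.1333, 0, 0, 0, 0, 0, 0, 0.1333, 0, 0, 0, 0, 0, 0, 0.1333, 0])

```text
time: 35.85
eef_pos: [447.0, 276.6, 68.8]
tcp_rot: [-180.0, -0.0, 8.2]
contact_force: [0.1, -0.5, -1.0]
width: 15.6
grip_force: 54.9
```

```bash
python3 -c "
from q import *
show()
print(to([447,277,46],8.3))"
```

```text
t 35.85 v,u,z 411.69 326.9 68.75 rot [-1.80e+02 -4.00e-02  8.23e+00] Fv,Fu,Fz [ 0.16 -0.52 -0.97] w 15.6 54.92216231301427
(array([-0.0001, -0.0008, -0.0012]), array([ 0. , -0.4, 22.8]))
```

In the tool's units: 23 mm / 600 = 0.0383, 22.5 mm / 600 = 0.0375.

jog_arm(series=[0, 0, 0, 0, 0, 0.0133, 0, 0, 0, 0, 0, 0, 0.025, 0, 0, 0, 0, 0, 0, 0.0317, 0, 0, 0, 0, 0, 0, 0.035, 0, 0, 0, 0, 0, 0, 0.0367, 0, 0, 0, 0, 0, 0, 0.0375, 0, 0, 0, 0, 0, 0, 0.0383, 0, 0, 0, 0, 0, 0, 0.0383, 0])

```text
time: 36.65
eef_pos: [446.2, 276.9, 46.0]
tcp_rot: [180.0, -0.0, 8.3]
contact_force: [-1.4, -1.6, 6.8]
width: 15.7
grip_force: 54.9
```

```bash
python3 -c "
from q import *
show()"
```

```text
t 36.65 v,u,z 410.86 327.05 45.96 rot [ 1.7999e+02 -1.0000e-02  8.3000e+00] Fv,Fu,Fz [-1.24 -1.75  6.8 ] w 15.7 54.92271646857262
```

It's on the mat, pressing lightly. I'll open, then retreat upward.

In the tool's units: -0.5 mm / 600 = -0.0008.

jog_arm(series=[0, 0, 0, 0, 0, -0.0008, 40, 0, 0, 0, 0, 0, -0.0008, 40, 0, 0, 0, 0, 0, -0.0008, 60, 0, 0, 0, 0, 0, -0.0008, 60, 0, 0, 0, 0, 0, -0.0008, 60, 0, 0, 0, 0, 0, -0.0008, 60, 0, 0, 0, 0, 0, -0.0008, 60, 0, 0, 0, 0, 0, -0.0008, 60])

```text
time: 37.45
eef_pos: [446.4, 277.0, 45.7]
tcp_rot: [180.0, -0.0, 8.3]
contact_force: [1.1, -0.4, -0.0]
width: 60.1
grip_force: 0.0
```

In the tool's units: -200 mm / 600 = -0.3333, -160 mm / 600 = -0.2667.

jog_arm(series=[0, 0, 0, 0, 0, -0.025, 60, 0, 0, 0, 0, 0, -0.0667, 60, 0, 0, 0, 0, 0, -0.1333, 60, 0, 0, 0, 0, 0, -0.2, 60, 0, 0, 0, 0, 0, -0.2667, 60, 0, 0, 0, 0, 0, -0.3333, 60, 0, 0, 0, 0, 0, -0.3333, 60, 0, 0, 0, 0, 0, -0.3333, 60])

```text
time: 38.25
eef_pos: [446.5, 277.1, 246.3]
tcp_rot: [-180.0, -0.1, 8.3]
contact_force: [-0.6, -0.5, -0.4]
width: 59.9
grip_force: 0.0
```

```bash
python3 -c "
from q import *
show()
a=cap('scene')['color'][180:300,230:480];b=cap('top')['color'][130:250,180:430]
cv2.imwrite('pics/c8.png',cv2.cvtColor(cv2.resize(np.vstack([a,b]),None,fx=2.5,fy=2.5,interpolation=cv2.INTER_CUBIC),cv2.COLOR_RGB2BGR))
import bl"
```

```text
t 38.25 v,u,z 411.14 327.28 246.35 rot [-1.7996e+02 -9.0000e-02  8.2900e+00] Fv,Fu,Fz [-0.56 -0.6  -0.44] w 59.9 0.0
blue n 132 u 64.94 v 488.0 585.0 slope -0.002
blue n 136 u 32.9 v 490.0 585.0 slope -0.004
blue n 151 u 1.3 v 490.0 585.0 slope -0.002
```

View pics/c8.png

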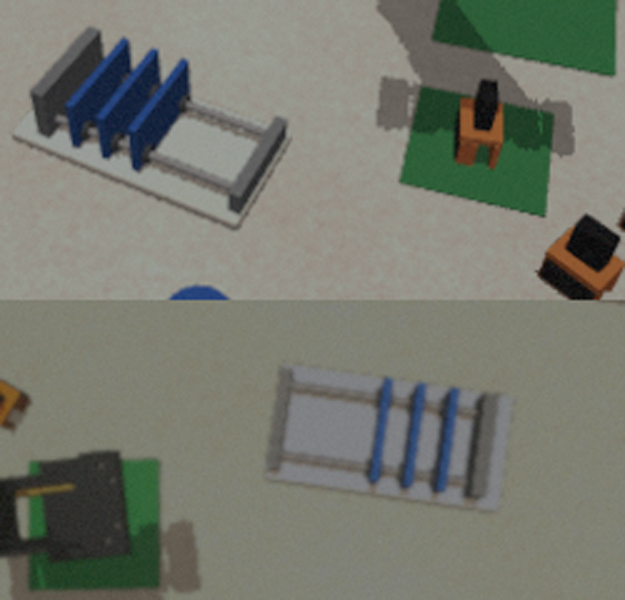

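The picture shows the plates evenly spaced from the stop and the gauge upright on its mat at (480,125). The gripper is clear of everything.

```bash
python3 -c "
from station import robot
print(robot.close_job())"
```

```text
the job is handed in; nothing more can be done
None
```

The job is handed in: the three plates are set one gauge apart at about 24 mm, judging by feel and the last camera check, the pad bore at roughly 3 N each time, and the gauge stands upright on its mat, released.

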